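Make up a drive-end and an idle-end roller kit

ROBOT

A 6-joint arm with a two-finger parallel gripper is mounted at the origin on a cart in front of the work surface, level with it; the furniture and walls round the work are solid. World frame = base frame: x ahead of the robot, y to its left, z up, the work surface at z = 0. Lengths are in m, angles in degrees, forces in N, time in s.
With the tool pointing down it reaches from about 0.25 to 0.725 m from the base axis. Payload 9.7 kg.
Tool frame: the origin (TCP) lies at the very end of the fingers, on their centre line; the grasp point (between the pads) lies 19 mm behind it; z points along the fingers, y is the direction in which the jaws open and shut (so a half turn about z gives the same grasp; the last joint's range is limited). The gripper opens to 85 mm and grips with 20 to 120 N. Pads are 22 mm wide; open, the fingers measure 114 mm over their backs; the gripper's body (76 mm by 85 mm) begins 54 mm behind the grasp point. The pads swing forward as they close: fully open they stand 13 mm farther back than shut.
Start: joints at [63.598, 4.979, 10.078, 95.1, 0, 90], TCP at [0.245, 0.493, 0.231] pointing down, gripper open.
Joint ranges: [-179.16, 179.16], [-48.56, 103.87], [-65.8, 70.77], [-126.05, 130.52], [-82.76, 87.17], [-180, 180]. Speed limits (degrees/s): [127.2, 127.2, 147.25, 180, 180, 180].

INTERFACE

Orientations are given as [roll, pitch, yaw] about the fixed x, y, z axes, in that order (R = Rz(yaw) Ry(pitch) Rx(roll)).
In Python, from workcell import bot gives the robot as it stands.
- The arm moves only by the shell command python3 -m pendant 'ROWS' [FORCE]. ROWS is JSON, a list that holds one entry, the list of rows, each a list of 7 numbers: the shift along the tool's x, y, z in cm, then the turn, a rotation vector about the tool's x, y, z in rad, then the opening in per cent of the stroke, from 0 (shut) to 100 (fully open). In form: [[[dx, dy, dz, ax, ay, az, gripper], ...]]. A call has 1 to 5 rows; each row shifts and turns the pose as measured when the row begins, along the tool's axes as they then stand; what a row does not reach is not made up. A row lasts 1/12 s, in which the tool goes at most 41.7 mm and 7.16 degrees, less where a joint would pass 70% of its speed; a pose out of reach is approached as far as the arm can. A call with a gripper value outside its range is refused whole. The fingers move at their own pace and stop on an object; FORCE is the grip in N (left out, the last holds). Time passes only in rows, so rows that do not move let the fingers close. It gives the time, the measured TCP pose, the force and the opening at its end, in the units of the state.
- bot.get_obs(): the state, without advancing time (a new reading comes with each control period).
- bot.camera(name): name is "scene" or "top" or "wrist"; returns the picture (420x560x3 uint8, red, green, blue); there is no depth.
- bot.get_calibration(name): a dict with "intrinsics" (3x3 intrinsics, pixels), "pose" (4x4, takes a point from camera to world coordinates); the wrist camera has in their place "T_tool_cam" (4x4, takes a point from camera to tool coordinates, whose origin is the TCP and whose axes are the flange's). Camera axes: x right, y down, z forward; pixel columns grow to the right and rows downward; lengths in m; the calibration is good to about 2 mm. A picture is of the moment at which its call begins: read the wrist's pose just before it. get_calibration takes no time and is no camera call.
- bot.job_done(): hands the job in, once; it reports no verdict.
Trained networks look in the newest picture that a camera, given by its name, has taken for a name from the list of things; names that differ only in an ending like _2 or _b are one class to them, and where a whole thing is asked for, a point or a joint stands for the part that bears it (a point fixed in the world has none). Each returns a list of dicts, best first, with "confidence" (0 to 1); they miss things now and then, are a little off and sometimes report something else, mostly with a low value. They report only what shows in the picture. A call takes as long as a camera call. They do not tell look-alikes from the thing itself.
- bot.masks_of(camera, thing): "pixels" (420x560 bool, what is visible of it) and "extent" ([left, top, right, bottom] in pixels, round what is visible of it).
- bot.mark_of(camera, thing): "uv" ([column, row] in pixels: a listed point, or the origin of a listed thing).
The state is a dict: "time": time; "q": joint angles; "qd": joint speeds; "joint_efforts": joint torques, N m; "ee_pos": TCP position; "tcp_rot": TCP orientation; "wrist_force": force on the tool from outside, world axes, zero at the start; "torque": the same for the moment, N m; "opening": finger opening in m.
Only numpy, scipy, OpenCV 4.12 (cv2) and the standard library are available. Lean on these libraries where they do the work, as an engineer would, in place of code of your own. Each camera call takes 0.05 s, during which the arm holds its last target. There are 200 camera calls.

TASK

Make up two roller-end kits on their carriers. Blue carrier (drive end): slide the black sleeve down into the bore of the socket until its ring mark meets the mouth, lay the brass ring flat in the middle of the round pocket, and then lay the bright steel nut flat on the middle of that ring. Yellow carrier (idle end): the bright sleeve into the bore down to its mark, and the black ring flat in the middle of the pocket; the black nut and the tape roll belong to no kit, so leave them where they lie.

Things in the scene. Friction and masses are not known exactly. Their poses are not given: they have to be found in the camera images.
- carrier_blue: blue kit carrier, plate 66x118x6 mm, fixed. Origin: centre of underside; y along it, z up. At y=-37 mm (x=0) an aluminium socket, 33 mm wide, mouth 36 mm above the underside: blind bore 20 mm wide, 30 mm deep (floor at 6 mm), mouth flared to 26 mm. At y=+26 mm (x=0) a round pocket, grey floor at 6 mm, 56 mm wide; rim 3 mm high and thick, with 35 mm finger notches toward +x and -x
- carrier_yellow: yellow kit carrier, plate 66x118x6 mm, fixed. Origin: centre of underside; y along it, z up. At y=-37 mm (x=0) an aluminium socket, 33 mm wide, mouth 36 mm above the underside: blind bore 20 mm wide, 30 mm deep (floor at 6 mm), mouth flared to 26 mm. At y=+26 mm (x=0) a round pocket, grey floor at 6 mm, 56 mm wide; rim 3 mm high and thick, with 35 mm finger notches toward +x and -x
- sleeve_black: black tube (sleeve), 18 mm diameter, 90 mm long, 60 g, standing upright on the bench, foot chamfered 2 mm. A white ring mark runs round it from 30 to 34.5 mm above the foot; its lower edge is level with the socket's mouth when the foot is on the bore's floor. Origin: centre of its foot; z up along the tube
- sleeve_bright: bright aluminium tube (sleeve), 18 mm diameter, 90 mm long, 60 g, standing upright on the bench, foot chamfered 2 mm. A red ring mark runs round it from 30 to 34.5 mm above the foot; its lower edge is level with the socket's mouth when the foot is on the bore's floor. Origin: centre of its foot; z up along the tube
- ring_brass: pale brass flat ring, outside diameter 42 mm, 7 mm thick, 62 g, lying flat on the bench; grasp across the outside. Origin: centre of its underside, z up
- ring_black: black flat ring, outside diameter 45 mm, 8 mm thick, 18 g, lying flat on the bench; grasp across the outside. Origin: centre of its underside, z up
- nut_bright: bright steel hexagon nut, 30 mm across flats (one pair of flats faces its own +x and -x, the others follow at every 60 degrees), 35 mm across corners, 16 mm high, 60 g, lying flat on the bench. Origin: centre of its underside, z up
- nut_black: black hexagon nut of the same size, a spare: leave it where it lies. Origin: centre of its underside
- tape_roll: roll of beige tape, 69 mm diameter, 18 mm high, lying flat near the robot: leave it. Origin: centre of its underside
Mind the look-alikes: they are no part of the job. Of the things shaped like the ring_black, the black one is meant.

How it is judged:
By the outcome, as a careful person would: the job done as asked, in the order asked, and still so for the second after the job is handed in, with the robot touching nothing.
It also fails if it takes over 104 s, if anything falls off the work surface, if the arm or the gripper's body presses on something with over 40 N, if the wrist force passes 120 N, or if a joint passes its speed limit or range.

## Working session

There is one attempt and no reset: what is moved stays moved. The work goes in short steps, Python scripts to look and compute and a shell command to move; the robot and the scene stay as the last step left them, time stands still between calls to the robot, and variables do not carry over. Pictures are saved under pics/ and viewed, about 12 in all and at most 16, crops included, and the job is handed in when it is done.

```bash
ls; mkdir -p pics; python3 - <<'E'
from workcell import bot
import cv2,numpy as np
o=bot.get_obs();print({k:np.round(v,3).tolist() for k,v in o.items()})
for c in ("top","scene","wrist"):
    im=bot.camera(c);cv2.imwrite(f"pics/{c}0.png",im[:,:,::-1])
    print(c,{k:np.round(v,4).tolist() for k,v in bot.get_calibration(c).items()})
E
```

```text
pics
{'time': 0.0, 'q': [63.598, 5.01, 10.033, 95.1, 0.001, 90.0], 'qd': [-0.013, -0.099, 0.071, -0.015, -0.082, 0.015], 'joint_efforts': [-0.004, -52.039, 46.48, 0.017, -0.0, 0.0], 'ee_pos': [0.244, 0.492, 0.231], 'tcp_rot': [-179.923, -0.001, 153.598], 'wrist_force': [-0.525, -0.368, 0.562], 'torque': [-0.013, 0.013, -0.005], 'opening': 0.086}
top {'intrinsics': [[507.7639, 0.0, 277.3134], [0.0, 507.7639, 217.4589], [0.0, 0.0, 1.0]], 'pose': [[-0.0171, -0.9892, 0.1453, 0.2875], [-0.9998, 0.0162, -0.0074, 0.0406], [0.005, -0.1454, -0.9894, 1.2144], [0.0, 0.0, 0.0, 1.0]]}
scene {'intrinsics': [[514.6358, 0.0, 285.1243], [0.0, 514.6358, 213.0124], [0.0, 0.0, 1.0]], 'pose': [[0.6394, -0.5636, 0.523, -0.0865], [-0.7688, -0.4667, 0.4372, -0.4488], [-0.0023, -0.6816, -0.7317, 0.8028], [0.0, 0.0, 0.0, 1.0]]}
wrist {'intrinsics': [[362.8257, 0.0, 278.5079], [0.0, 362.8257, 211.8625], [0.0, 0.0, 1.0]], 'T_tool_cam': [[0.0, -0.964, -0.2658, 0.0679], [1.0, 0.0, -0.0001, 0.0002], [0.0001, -0.2658, 0.964, -0.1415], [0.0, 0.0, 0.0, 1.0]]}
```

View pics/top0.png

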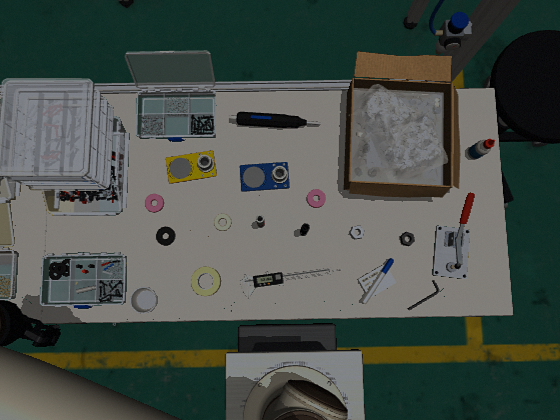

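View pics/scene0.png

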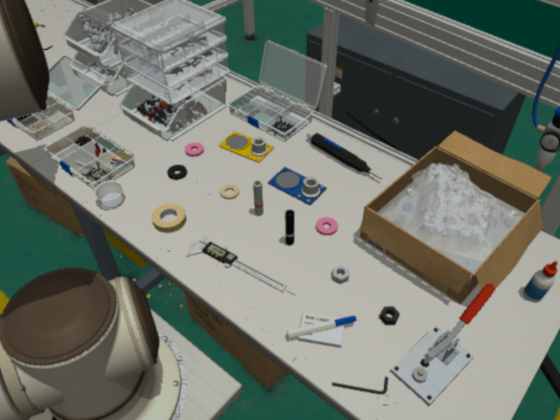

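```bash
cat > h.py <<'E'
from workcell import bot
import numpy as np,cv2
from scipy.spatial.transform import Rotation as R
def tool():
    o=bot.get_obs();T=np.eye(4);T[:3,:3]=R.from_euler('xyz',o['tcp_rot'],degrees=True).as_matrix();T[:3,3]=o['ee_pos'];return T
def cal(c,T=None):
    k=bot.get_calibration(c)
    P=np.array(k['pose']) if c!='wrist' else (tool() if T is None else T)@np.array(k['T_tool_cam'])
    return np.array(k['intrinsics']),P
def ray(c,uv,z,T=None):
    K,P=cal(c,T);d=P[:3,:3]@np.linalg.solve(K,[uv[0],uv[1],1.]);o=P[:3,3];return o+d*(z-o[2])/d[2]
def proj(c,p,T=None):
    K,P=cal(c,T);q=K@(P[:3,:3].T@(np.asarray(p,float)-P[:3,3]));return q[:2]/q[2]
def cent(m):
    v,u=np.nonzero(m);return np.array([u.mean(),v.mean()])
E
python3 - <<'E'
from h import *
for c in ("top","scene"):
  for n in ["carrier_blue","carrier_yellow","sleeve_black","sleeve_bright","ring_brass","ring_black","nut_bright","nut_black","tape_roll"]:
    for r in bot.mark_of(c,n)[:4]:
        print(c,n,round(r['confidence'],2),np.round(r['uv'],1),np.round(ray(c,r['uv'],0),3)[:2])
E
```

```text
top carrier_blue 0.77 [266.5 178.1] [0.564 0.056]
top carrier_yellow 0.88 [190.3 169.7] [0.588 0.243]
top sleeve_black 0.62 [302.9 235.3] [ 0.421 -0.029]
top sleeve_bright 0.44 [259.9 223.7] [0.451 0.074]
top ring_brass 0.49 [221.3 223.6] [0.453 0.167]
top ring_black 0.8 [152.6 201.2] [0.511 0.333]
top ring_black 0.72 [166.1 234.5] [0.429 0.299]
top ring_black 0.66 [316.3 197.2] [ 0.514 -0.064]
top nut_bright 0.46 [354.4 229.6] [ 0.433 -0.154]
top nut_black 0.67 [407.7 240.6] [ 0.405 -0.281]
top tape_roll 0.71 [166.8 237.3] [0.422 0.298]
top tape_roll 0.69 [206.8 283.9] [0.309 0.201]
scene carrier_blue 0.75 [292.8 188.4] [0.556 0.066]
scene carrier_yellow 0.67 [243.9 146.7] [0.592 0.248]
scene sleeve_black 0.79 [285.9 243.4] [ 0.424 -0.024]
scene sleeve_bright 0.65 [257.6 212.3] [0.451 0.077]
scene sleeve_bright 0.27 [297.2 188.6] [0.562 0.058]
scene ring_brass 0.72 [229.7 190.3] [0.462 0.17 ]
scene ring_black 0.8 [324.8 228.5] [ 0.506 -0.061]
scene ring_black 0.56 [284.6 240.6] [ 0.428 -0.017]
scene ring_black 0.51 [192.7 146.7] [0.513 0.344]
scene ring_black 0.46 [177.2 172.5] [0.427 0.304]
scene nut_bright 0.6 [341.3 276. ] [ 0.429 -0.157]
scene nut_black 0.71 [385.9 317.1] [ 0.406 -0.271]
scene nut_black 0.48 [260.7 215.2] [0.449 0.067]
scene tape_roll 0.73 [169.4 220.9] [0.315 0.204]
```

Both views agree: the blue carrier is at top px (266,178) and the yellow one at (190,167). The sleeves are at (260,222) and (304,230), the brass ring at (221,223), the black ring at (166,236) and the bright nut at (357,232). The look-alikes are the pink rings and the tape roll. I'll swing over the work for a close look.

```bash
for i in 1; do
python3 -m pendant '[[[-4,0,0,0,0,0.075,100],[-4,0,0,0,0,0.075,100],[-4,0,0,0,0,0.075,100],[-4,0,0,0,0,0.075,100],[-4,0,0,0,0,0.075,100]]]'
python3 -m pendant '[[[-4,0,0,0,0,0.075,100],[-4,0,0,0,0,0.075,100],[-4,0,0,0,0,0.075,100],[-4,0,0,0,0,0.075,100],[-4,0,0,0,0,0.075,100]]]'
done
```

```text
time: 1.47
ee_pos: [0.4076, 0.3799, 0.2305]
tcp_rot: [180.0, -0.1, 132.1]
wrist_force: [1.2, 0.6, 0.5]
opening: 0.0855
time: 1.88
ee_pos: [0.5218, 0.2067, 0.2289]
tcp_rot: [-180.0, -0.1, 109.6]
wrist_force: [0.6, 1.2, 0.4]
opening: 0.0855
```

```bash
python3 -m pendant '[[[-2,-2,0,0,0,0.115,100],[-2.2,-2,0,0,0,0.115,100],[-2.4,-2,0,0,0,0.113,100],[0,0,0,0,0,0,100]]]'
python3 - <<'E'
from h import *
o=bot.get_obs();T=tool();print(np.round(T[:3,3],4),o['tcp_rot'])
im=bot.camera('wrist');np.save('w1.npy',T);cv2.imwrite('pics/w1.png',im[:,:,::-1])
H={"carrier_blue":0.0,"carrier_yellow":0,"sleeve_black":0,"sleeve_bright":0,"ring_brass":0,"ring_black":0,"nut_bright":0}
for n in H:
    for r in bot.mark_of('wrist',n)[:3]: print(n,round(r['confidence'],2),np.round(r['uv'],1),np.round(ray('wrist',r['uv'],0,T),4)[:2])
E
```

```text
time: 2.22
ee_pos: [0.4789, 0.1192, 0.2267]
tcp_rot: [-179.8, 0.0, 88.2]
wrist_force: [-1.3, -0.3, -0.3]
opening: 0.0853
[0.4789 0.1192 0.2267] [-1.79830891e+02  4.92002977e-02  8.81781652e+01]
carrier_blue 0.8 [365.9 230.5] [0.5693 0.0618]
carrier_yellow 0.67 [396.7  45.1] [0.5922 0.2433]
sleeve_black 0.86 [238.5 311.8] [ 0.4275 -0.0313]
sleeve_black 0.65 [253.8 130.4] [0.455  0.1698]
sleeve_bright 0.88 [255.1 226. ] [0.4514 0.0705]
ring_brass 0.8 [252.9 132.5] [0.454  0.1678]
```

View pics/w1.png

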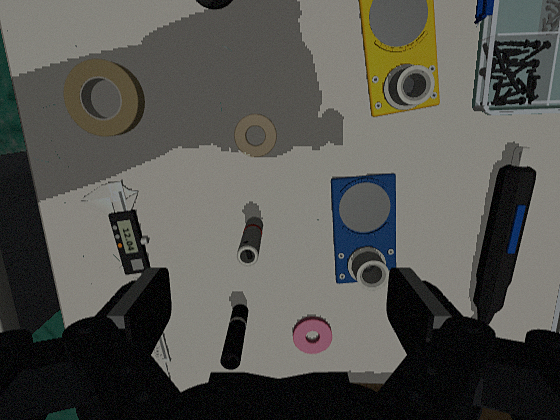

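Blue carrier: pocket at px (365,207), socket mouth at (372,272), cleanly visible. Bright sleeve foot is at (253,220), black sleeve foot at (238,312), and brass ring at (256,134). I'll fit models to the masks.

```bash
cat >> h.py <<'E'
from scipy.optimize import minimize
A=np.linspace(0,2*np.pi,48,endpoint=False)
def cyl(r,z0,z1,y=0):
    c=np.c_[r*np.cos(A),y+r*np.sin(A)];return np.r_[np.c_[c,np.full(48,z0)],np.c_[c,np.full(48,z1)]]
def box(): return np.array([[x,y,z] for x in(-.033,.033) for y in(-.059,.059) for z in(0,.006)])
def hexa():
    a=np.deg2rad(30+60*np.arange(6));c=np.c_[.01732*np.cos(a),.01732*np.sin(a)];return np.r_[np.c_[c,np.zeros(6)],np.c_[c,np.full(6,.016)]]
M={'sleeve_black':[cyl(.009,0,.09)],'sleeve_bright':[cyl(.009,0,.09)],'ring_brass':[cyl(.021,0,.007)],'ring_black':[cyl(.0225,0,.008)],
 'nut_bright':[hexa()],'carrier_blue':[box(),cyl(.0165,0,.036,-.037)],'carrier_yellow':[box(),cyl(.0165,0,.036,-.037)]}
S=4
def fit(c,n,mask,T,x0,z=0,yaw=False):
    K,P=cal(c,T);m=mask.astype(np.uint8)
    if 'carrier' not in n:
        cs,_=cv2.findContours(m,cv2.RETR_EXTERNAL,cv2.CHAIN_APPROX_NONE);h=cv2.convexHull(max(cs,key=cv2.contourArea));m=cv2.fillPoly(np.zeros_like(m),[h],1)
    big=cv2.resize(m,None,fx=S,fy=S,interpolation=cv2.INTER_NEAREST)
    v,u=np.nonzero(big);pad=40;l,t,r,b=max(u.min()-pad,0),max(v.min()-pad,0),u.max()+pad,v.max()+pad;big=big[t:b,l:r]
    def cost(p):
        a=p[2] if len(p)>2 else 0;Rz=R.from_euler('z',a).as_matrix();im=np.zeros_like(big)
        for pts in M[n]:
            w=pts@Rz.T+[p[0],p[1],z];q=(w-P[:3,3])@P[:3,:3]@K.T;q=(q[:,:2]/q[:,2:]+.5)*S-[l,t]
            cv2.fillConvexPoly(im,cv2.convexHull(np.round(q).astype(np.int32)),1)
        return 1-(im&big).sum()/(im|big).sum()
    best=None
    for a0 in ([None] if not yaw else x0[2:]):
        p=np.r_[x0[:2],[] if a0 is None else a0];sx=np.vstack([p]+[p+d for d in np.diag([.006,.006,.2][:len(p)])])
        s=minimize(cost,p,method='Nelder-Mead',options=dict(initial_simplex=sx,xatol=1e-4,fatol=1e-4))
        if best is None or s.fun<best.fun: best=s
    return best.x,1-best.fun
def find(c,n,x0,T=None,z=0,yaw=False):
    for r in bot.masks_of(c,n)[:4]:
        g=ray(c,cent(r['pixels']),z,T)[:2]
        if np.hypot(*(g-x0[:2]))<.05:
            p,i=fit(c,n,r['pixels'],T,x0,z,yaw);print(c,n,'conf %.2f'%r['confidence'],np.round(p,4),'IoU %.2f'%i)
            if yaw: print('   yaw deg',np.round(np.degrees(p[2]),1))
E
python3 - <<'E'
from h import *
T=np.load('w1.npy')
I=[("carrier_blue",[.566,.06,0,.15,-.15],1),("sleeve_black",[.426,-.03],0),("sleeve_bright",[.451,.072],0),("ring_brass",[.454,.168],0)]
for n,x,y in I: find('wrist',n,np.array(x),T,0,y)
for n,x,y in I+[("carrier_yellow",[.592,.243,0,.15,-.15],1),("ring_black",[.428,.30],0),("nut_bright",[.431,-.155,0,.5,-.5],1)]: find('top',n,np.array(x),None,0,y)
E
```

```text
wrist carrier_blue conf 0.84 [0.566  0.0635 0.0549] IoU 0.96
   yaw deg 3.1
wrist sleeve_black conf 0.82 [ 0.4292 -0.0279] IoU 0.90
wrist sleeve_bright conf 0.56 [0.4506 0.0741] IoU 0.94
wrist ring_brass conf 0.96 [0.4561 0.1658] IoU 0.98
top carrier_blue conf 0.56 [0.5679 0.0618 0.0573] IoU 0.95
   yaw deg 3.3
top sleeve_black conf 0.61 [ 0.4305 -0.0295] IoU 0.90
top sleeve_bright conf 0.42 [0.4515 0.0721] IoU 0.89
top ring_brass conf 0.58 [0.4575 0.164 ] IoU 0.94
top carrier_yellow conf 0.86 [0.5958 0.2409 0.1524] IoU 0.96
   yaw deg 8.7
top ring_black conf 0.60 [0.4256 0.3006] IoU 0.94
top nut_bright conf 0.46 [ 0.4266 -0.1589  0.8203] IoU 0.88
   yaw deg 47.0
```

```bash
python3 -m pendant '[[[-3.5,-1.1,2.0,0,0,-0.03,100],[-3.5,-1.1,2.0,0,0,-0.03,100],[-3.5,-1.1,2.0,0,0,0,100],[-3.5,-1.1,2.0,0,0,0,100],[-1,-0.4,0.4,0,0,0,100]]]'
python3 -m pendant '[[[0,0,0,0,0,0,100]]]'
```

```text
time: 3.58
ee_pos: [0.436, -0.0288, 0.1399]
tcp_rot: [179.9, -0.1, 92.8]
wrist_force: [-0.9, 0.4, -0.1]
opening: 0.0853
time: 3.67
ee_pos: [0.4347, -0.0308, 0.1389]
tcp_rot: [180.0, -0.1, 92.7]
wrist_force: [0.0, 1.2, 0.9]
opening: 0.0854
```

```bash
python3 - <<'E'
from h import *
T=tool();im=bot.camera('wrist');cv2.imwrite('pics/w2.png',im[:,:,::-1])
find('wrist','sleeve_black',np.array([.429,-.028]),T)
find('wrist','carrier_blue',np.array([.566,.0635,.05]),T,0,1)
E
```

```text
wrist sleeve_black conf 0.59 [ 0.4291 -0.0276] IoU 0.95
```

View pics/w2.png

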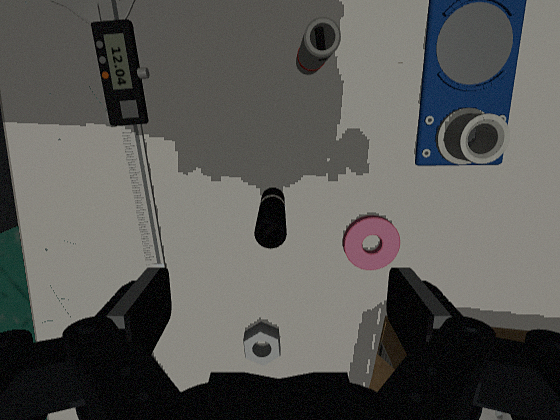

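The black sleeve's foot is at px (270,190) and lies between the jaws; both fits agree. Now descend and grasp.

```bash
python3 -m pendant '[[[0.3,-0.6,1,0,0,0,100],[0,0,3.5,0,0,0,100],[0,0,3.5,0,0,0,100],[0,0,1.6,0,0,0,100],[0,0,0,0,0,0,100]]]'
```

```text
time: 4.23
ee_pos: [0.4366, -0.0202, 0.0472]
tcp_rot: [179.2, -0.1, 93.2]
wrist_force: [-0.2, 0.2, 0.1]
opening: 0.0852
```

```bash
python3 -m pendant '[[[-0.75,-0.75,0.2,0,0,0,100],[0,0,0,0,0,0,100]]]'
```

```text
time: 4.4
ee_pos: [0.4301, -0.0266, 0.0463]
tcp_rot: [179.2, -0.1, 93.4]
wrist_force: [0.3, -0.2, 0.3]
opening: 0.0856
```

```bash
python3 -m pendant '[[[0,0,0,0,0,0,10],[0,0,0,0,0,0,10],[0,0,0,0,0,0,0],[0,0,0,0,0,0,0],[0,0,0,0,0,0,0]]]' 50
python3 -m pendant '[[[0,0,0,0,0,0,0],[0,0,0,0,0,0,0]]]'
```

```text
time: 4.82
ee_pos: [0.4333, -0.0264, 0.0519]
tcp_rot: [178.7, -0.1, 93.5]
wrist_force: [0.1, 0.2, -1.0]
opening: 0.0256
time: 4.98
ee_pos: [0.4339, -0.0264, 0.0526]
tcp_rot: [178.7, -0.1, 93.4]
wrist_force: [0.2, 0.3, -0.8]
opening: 0.0168
```

```bash
python3 -m pendant '[[[0,0,-3,0,0,0,0],[0,0,-3,0,0,0,0],[0.5,3.5,-1,0,0,0,0],[2,3.5,0,0,0,0,0],[2,3.5,0,0,0,0,0]]]'
python3 -m pendant '[[[0.5,1.5,0,0,0,0,0],[0,0,0,0,0,0,0]]]'
```

```text
time: 5.4
ee_pos: [0.5323, 0.023, 0.1288]
tcp_rot: [178.7, -0.0, 93.1]
wrist_force: [0.6, -1.6, 0.2]
opening: 0.0168
time: 5.57
ee_pos: [0.5527, 0.0324, 0.1288]
tcp_rot: [178.6, -0.1, 93.2]
wrist_force: [-0.2, 0.4, -0.5]
opening: 0.0165
```

```bash
python3 -m pendant '[[[-0.5,1.5,2,0,0,0,0],[0,0,0,0,0,0,0]]]'; python3 - <<'E'
from h import *
T=tool();print(T[:3,3]);im=bot.camera('wrist');
for p in proj('wrist',[.568,.0266,.036],T),proj('wrist',[.5646,.0895,.006],T): cv2.drawMarker(im,tuple(int(round(v)) for v in p),(255,0,0),0,8)
for z in(-.0525,.0375): print(proj('wrist',T[:3,3]+[0,0,z],T))
find('wrist','carrier_blue',np.array([.566,.0635,.05]),T,0,1)
cv2.imwrite('pics/w3.png',im[:,:,::-1])
E
```

```text
time: 5.73
ee_pos: [0.5695, 0.0292, 0.1083]
tcp_rot: [178.6, -0.1, 93.3]
wrist_force: [-1.4, 0.4, -1.9]
opening: 0.0165
[0.56953134 0.02917014 0.10831121]
[277.34379121 236.21822379]
[283.59804492 327.01501265]
wrist carrier_blue conf 0.59 [0.5666 0.0629 0.0659] IoU 0.92
   yaw deg 3.8
```

View pics/w3.png

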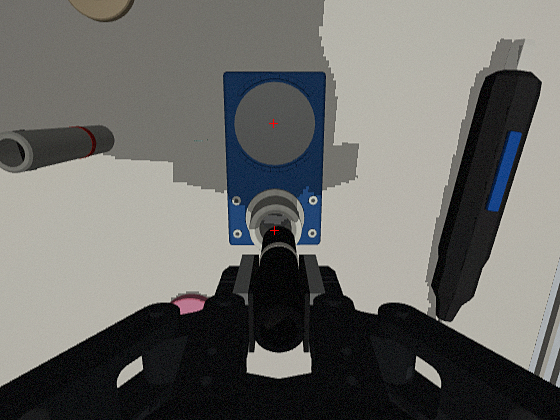

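The foot sits over the mouth (foot ~px (276,237), mouth centre ~(275,230)). Small correction, then down with force checks.

```bash
python3 -m pendant '[[[-0.15,-0.2,0.6,0,0,0,0],[0,0,0.6,0,0,0,0]]]';python3 -m pendant '[[[0,0,0.6,0,0,0,0]]]'
```

```text
time: 6.0
ee_pos: [0.5667, 0.0273, 0.1014]
tcp_rot: [178.3, -0.1, 93.3]
wrist_force: [0.5, -0.7, -0.5]
opening: 0.0172
time: 6.08
ee_pos: [0.5665, 0.027, 0.0956]
tcp_rot: [178.3, -0.1, 93.3]
wrist_force: [0.9, -0.8, -0.6]
opening: 0.0166
```

```bash
python3 -m pendant '[[[0.1,0.15,0.7,0,0.007,0,0],[0,0,0.7,0,0.002,0,0]]]';python3 -m pendant '[[[0,0,0.7,0,0.002,0,0],[0,0,0.7,0,0.002,0,0]]]'
```

```text
time: 6.25
ee_pos: [0.568, 0.0281, 0.0813]
tcp_rot: [178.2, -0.6, 93.3]
wrist_force: [0.2, 0.2, -1.2]
opening: 0.0167
time: 6.42
ee_pos: [0.5682, 0.0282, 0.0658]
tcp_rot: [178.2, -0.9, 93.3]
wrist_force: [0.0, 0.0, -0.8]
opening: 0.0166
```

```bash
python3 -m pendant '[[[0,0,0.4,0.01,-0.016,0,0],[0,0,0.3,0,0,0,0]]]';python3 -m pendant '[[[0,0,0.15,0,0,0,0],[0,0,0.1,0,0,0,0]]]'
```

```text
time: 6.58
ee_pos: [0.5683, 0.028, 0.058]
tcp_rot: [178.8, 0.1, 93.2]
wrist_force: [-8.7, -0.7, 39.8]
opening: 0.0168
time: 6.75
ee_pos: [0.5684, 0.0281, 0.0583]
tcp_rot: [178.7, 0.2, 93.2]
wrist_force: [-4.2, -0.9, 5.3]
opening: 0.0169
```

```bash
python3 -m pendant '[[[0,0,0,0,0,0,60],[0,0,0,0,0,0,100],[0,0,0,0,0,0,100],[0,0,-2,0,0,0,100],[0,0,-4,0,0,0,100]]]'; python3 -m pendant '[[[0,0,-4,0.02,0,0,100],[2,-2,-1.5,0,0,0,100],[3.3,-2.6,0,0,0,0,100],[3.3,-2.6,0,0,0,0,100],[3.3,-2.4,0,0,0,0,100]]]';python3 -m pendant '[[[0,0,0,0,0,0,100]]]'
python3 - <<'E'
from h import *
T=tool();im=bot.camera('wrist');cv2.imwrite('pics/w4.png',im[:,:,::-1])
find('wrist','ring_brass',np.array([.456,.166]),T)
find('wrist','carrier_blue',np.array([.566,.0635,.05]),T,0,1)
find('wrist','carrier_yellow',np.array([.594,.2425,.15]),T,0,1)
find('wrist','sleeve_bright',np.array([.451,.074]),T)
find('wrist','ring_black',np.array([.426,.3]),T)
E
```

```text
time: 7.17
ee_pos: [0.5638, 0.0286, 0.1112]
tcp_rot: [179.5, 0.2, 93.3]
wrist_force: [0.9, -0.3, -0.4]
opening: 0.0762
time: 7.58
ee_pos: [0.4645, 0.1413, 0.1745]
tcp_rot: [-179.8, 0.3, 92.7]
wrist_force: [0.6, 0.4, 0.2]
opening: 0.0854
time: 7.67
ee_pos: [0.4614, 0.1451, 0.1752]
tcp_rot: [-179.8, 0.2, 93.0]
wrist_force: [-0.1, -0.1, -0.9]
opening: 0.0853
wrist ring_brass conf 0.94 [0.4562 0.1659] IoU 0.97
wrist carrier_blue conf 0.95 [0.5655 0.0639 0.0389] IoU 0.69
   yaw deg 2.2
wrist carrier_yellow conf 0.89 [0.5936 0.2425 0.1517] IoU 0.96
   yaw deg 8.7
wrist sleeve_bright conf 0.88 [0.4503 0.0743] IoU 0.95
wrist ring_black conf 0.90 [0.4249 0.3014] IoU 0.97
```

View pics/w4.png

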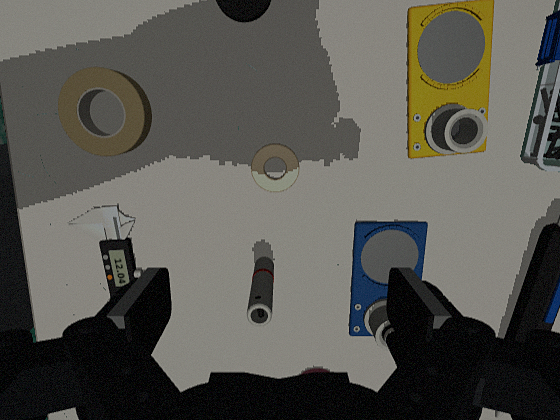

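Brass ring confirmed at px (275,168). The yellow carrier and black ring fits agree with the top view. Going down on the brass ring.

```bash
python3 -m pendant '[[[2.05,-0.4,3.5,0,0,0,65],[0,0,4,0,0,0,65],[0,0,4,0,0,0,65],[0,0,3.5,0,0,0,65],[0,0,0,0,0,0,65]]]'
```

```text
time: 8.38
ee_pos: [0.4648, 0.1566, 0.02]
tcp_rot: [179.9, 0.2, 92.1]
wrist_force: [-0.5, 0.5, -0.8]
opening: 0.0559
```

```bash
python3 -m pendant '[[[0.95,-0.85,0.5,0,0,0.02,65],[0,0,0.5,0,0,0,65]]]';python3 -m pendant '[[[0,0,0.4,0,0,0,65]]]'
```

```text
time: 8.55
ee_pos: [0.4563, 0.1638, 0.0099]
tcp_rot: [-179.9, 0.3, 90.7]
wrist_force: [-0.7, -0.2, -0.2]
opening: 0.0556
time: 8.63
ee_pos: [0.4573, 0.1633, 0.0068]
tcp_rot: [-180.0, 0.3, 90.7]
wrist_force: [0.1, 0.1, 0.2]
opening: 0.0555
```

```bash
python3 -m pendant '[[[0.25,-0.1,0.4,0,0,-0.04,65],[0,0,0.25,0,0,0,65]]]';python3 -m pendant '[[[0,0,0.1,0,0,0,50],[0,0,0.1,0,0,0,40],[0,0,0.1,0,0,0,40]]]' 40
```

```text
time: 8.8
ee_pos: [0.4585, 0.1652, 0.0024]
tcp_rot: [179.9, 0.3, 93.0]
wrist_force: [-0.6, -0.0, 0.3]
opening: 0.0554
time: 9.05
ee_pos: [0.4608, 0.1648, 0.0029]
tcp_rot: [179.7, 0.2, 92.9]
wrist_force: [-0.3, 0.7, -0.2]
opening: 0.0384
```

```bash
python3 -m pendant '[[[0,0,0,0,0,0,40]]]'
```

```text
time: 9.13
ee_pos: [0.4614, 0.1647, 0.0036]
tcp_rot: [179.6, 0.2, 92.8]
wrist_force: [-0.1, 0.0, -0.7]
opening: 0.0385
```

```bash
python3 -m pendant '[[[0,0,0,0,0,0,0],[0,0,-2,0,0,0,0],[0,0,-3,0,0,0,0],[0,0,-2,0,0,0,0],[0,0,0,0,0,0,0]]]'; python3 - <<'E'
from h import *
T=tool();im=bot.camera('wrist');cv2.imwrite('pics/w5.png',im[:,:,::-1])
E
```

```text
time: 9.55
ee_pos: [0.4609, 0.1638, 0.076]
tcp_rot: [179.7, 0.2, 92.6]
wrist_force: [-0.6, -0.9, 0.1]
opening: 0.0382
```

View pics/w5.png

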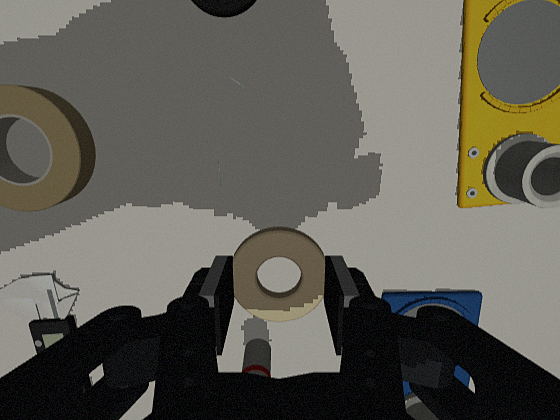

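Brass ring is held level between the finger tips, centre ~px (279,274). I'll measure its offset while moving on.

```bash
python3 - <<'E'
from h import *
T=tool();print(T[:3,3]);im=bot.camera('wrist')
find('wrist','ring_brass',np.array([.461,.165]),T,z=T[2,3]-.0036)
E
python3 -m pendant '[[[-1,3,-0.5,0,0,0,0],[-2.2,3.3,0,0,0,0,0],[-2.2,3,0,0,0,0,0],[-1.8,1,0,0,0,0,0],[0,0,0,0,0,0,0]]]'
```

```text
[0.46054085 0.16373217 0.07440122]
wrist ring_brass conf 0.97 [0.4597 0.1648] IoU 0.95
time: 10.12
ee_pos: [0.5656, 0.0935, 0.0689]
tcp_rot: [-179.5, 0.4, 92.9]
wrist_force: [0.4, -0.1, -0.7]
opening: 0.0385
```

```bash
python3 -m pendant '[[[-0.5,0,1.5,-0.009,0.006,0,0],[0,0,2,0,0,0,0],[0,0,1,0,0,0,0]]]'; python3 -m pendant '[[[0,0,0,0,0,0,0]]]'
```

```text
time: 10.37
ee_pos: [0.5657, 0.087, 0.02]
tcp_rot: [-179.9, 0.1, 92.7]
wrist_force: [-0.4, 0.3, -2.2]
opening: 0.038
time: 10.45
ee_pos: [0.5636, 0.0869, 0.0168]
tcp_rot: [-179.6, 0.1, 92.7]
wrist_force: [-0.5, -0.4, -0.9]
opening: 0.0379
```

```bash
python3 -m pendant '[[[0.15,0.2,0.4,-0.004,0,0,0],[0,0,0.2,0,0,0,0]]]'; python3 -m pendant '[[[0,0,0.15,0,0,0,0]]]'
```

```text
time: 10.62
ee_pos: [0.5644, 0.089, 0.0097]
tcp_rot: [-179.7, 0.1, 92.7]
wrist_force: [0.3, 0.1, -0.9]
opening: 0.038
time: 10.7
ee_pos: [0.5645, 0.0893, 0.0088]
tcp_rot: [-179.7, 0.1, 92.8]
wrist_force: [-6.9, -3.8, 16.6]
opening: 0.0384
```

```bash
python3 -m pendant '[[[-0.12,0.1,-0.1,0,0,0,0],[0,0,0,0,0,0,0]]]'; python3 -m pendant '[[[0,0,0.05,0,0,0,55],[0,0,0,0,0,0,62],[0,0,0,0,0,0,62],[0,0,-2.5,0,0,0,62],[0,0,-4,0,0,0,80]]]';python3 -m pendant '[[[0.8,-0.5,-4,0,0,0,100],[0,0,-4,0,0,0,100],[0,0,0,0,0,0,100]]]'
python3 - <<'E'
from h import *
T=tool();print(T[:3,3]);im=bot.camera('wrist');cv2.imwrite('pics/w6.png',im[:,:,::-1])
find('wrist','ring_brass',np.array([.565,.089]),T,z=.006)
find('wrist','carrier_blue',np.array([.566,.0635,.05]),T,0,1)
E
```

```text
time: 10.87
ee_pos: [0.566, 0.0888, 0.0112]
tcp_rot: [-179.8, 0.1, 92.8]
wrist_force: [0.3, 0.1, -1.3]
opening: 0.0383
time: 11.28
ee_pos: [0.5627, 0.089, 0.0706]
tcp_rot: [-179.3, 0.2, 92.9]
wrist_force: [1.1, 0.3, 0.6]
opening: 0.0635
time: 11.53
ee_pos: [0.5589, 0.0973, 0.1602]
tcp_rot: [-179.6, 0.1, 92.8]
wrist_force: [2.1, 0.6, 0.7]
opening: 0.0855
[0.55891093 0.09728629 0.16019803]
wrist ring_brass conf 0.66 [0.5654 0.0903] IoU 0.98
wrist carrier_blue conf 0.80 [0.5665 0.0634 0.0598] IoU 0.76
   yaw deg 3.4
```

View pics/w6.png

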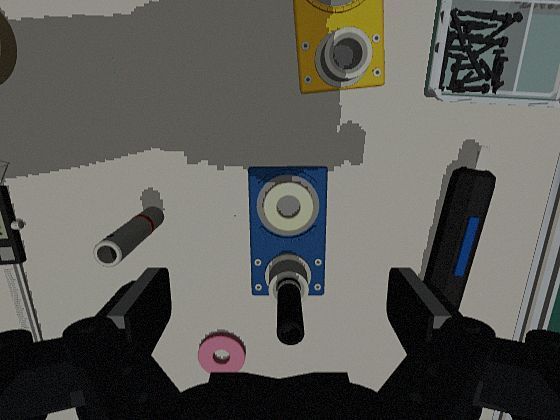

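Brass ring sits concentric in the blue pocket (~px (290,207)) and the black sleeve stands in its socket with the ring mark at the mouth. Next, the bright nut.

```bash
python3 -m pendant '[[[0,-3.6,-1,0,0,0.05,100],[-2,-3.6,0,0,0,0.05,100],[-3.6,-2,0,0,0,0.05,100],[-3.6,-1.4,0,0,0,0.05,100],[-3.6,-1.4,0,0,0,0.05,100]]]';python3 -m pendant '[[[-3.6,-0.3,0,0,0,0,100],[-3.6,0,0,0,0,0,100],[-1.8,0,0,0,0,0,100],[0,0,0,0,0,0,100]]]'
python3 - <<'E'
from h import *
T=tool();im=bot.camera('wrist');cv2.imwrite('pics/w7.png',im[:,:,::-1])
find('wrist','nut_bright',np.array([.425,-.157,-.2,.3,.8]),T,yaw=1)
E
```

```text
time: 12.1
ee_pos: [0.4204, -0.0266, 0.1517]
tcp_rot: [-178.1, 0.7, 78.5]
wrist_force: [0.8, -1.1, 1.5]
opening: 0.085
time: 12.43
ee_pos: [0.391, -0.1207, 0.1466]
tcp_rot: [-177.5, 0.8, 78.1]
wrist_force: [0.3, -0.4, 0.3]
opening: 0.0851
wrist nut_bright conf 0.79 [ 0.4256 -0.1555  0.1137] IoU 0.96
   yaw deg 6.5
```

View pics/w7.png

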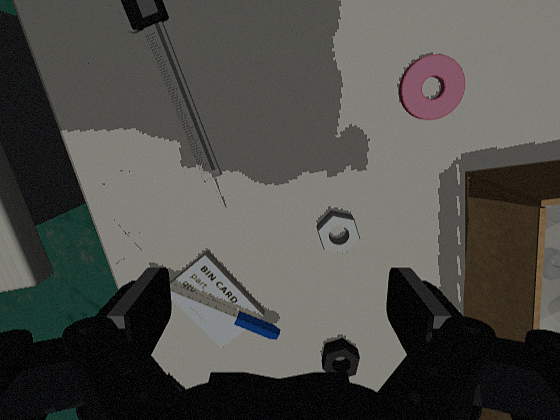

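```bash
python3 - <<'E'
from h import *
im=cv2.imread('pics/w7.png')[190:270,290:390];cv2.imwrite('pics/w7c.png',cv2.resize(im,None,fx=6,fy=6,interpolation=cv2.INTER_CUBIC))
E
```

```text
(no output)
```

View pics/w7c.png

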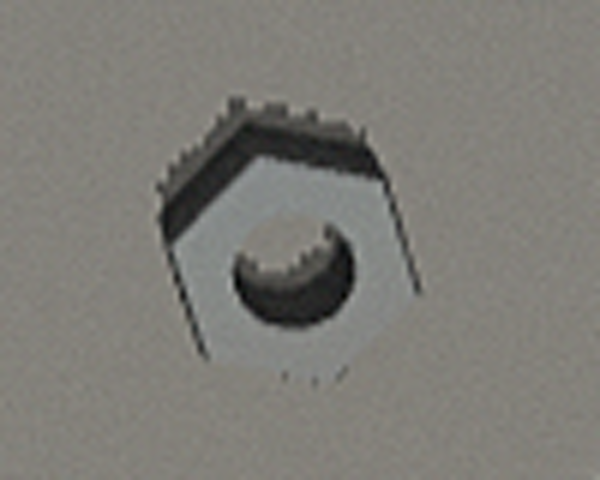

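The crop shows the right flat's normal about 16° up from image x, so the nut yaw is ≈5–6°, matching the fit.

```bash
python3 -m pendant '[[[-1,1.4,2,-0.022,0.007,-0.105,100],[-1.2,1.2,2,-0.022,0.007,-0.105,90],[-1,1,2,0,0,-0.105,80],[0,0,1.5,0,0,0,65],[0,0,0,0,0,0,65]]]'
```

```text
time: 12.95
ee_pos: [0.4247, -0.1509, 0.0651]
tcp_rot: [179.9, -0.5, 97.3]
wrist_force: [-0.5, -0.0, 0.8]
opening: 0.0556
```

```bash
python3 -m pendant '[[[-0.45,0.1,3,0,-0.008,0.02,65],[0,0,2,0,0,0,60],[0,0,0.8,0,0,0,60]]]';python3 -m pendant '[[[0,0,0,0,0,0,60]]]'
```

```text
time: 13.2
ee_pos: [0.428, -0.1523, 0.0067]
tcp_rot: [179.9, -0.1, 96.2]
wrist_force: [-0.3, 0.1, 0.2]
opening: 0.0514
time: 13.28
ee_pos: [0.4271, -0.151, 0.0052]
tcp_rot: [-180.0, -0.1, 96.3]
wrist_force: [0.7, 0.5, 0.1]
opening: 0.0511
```

```bash
python3 -m pendant '[[[-0.45,-0.2,0,0,0,0,60],[0,0,0,0,0,0,55]]]';python3 -m pendant '[[[-0.05,0,0,0,0,0,30],[0,0,0,0,0,0,0],[0,0,0.1,0,0,0,0],[0,0,0.1,0,0,0,0]]]' 40
```

```text
time: 13.45
ee_pos: [0.4261, -0.1549, 0.0066]
tcp_rot: [-180.0, -0.1, 96.4]
wrist_force: [-0.9, -0.4, 1.0]
opening: 0.047
time: 13.78
ee_pos: [0.4283, -0.1563, 0.0087]
tcp_rot: [179.7, -0.0, 96.4]
wrist_force: [0.0, 0.9, 1.1]
opening: 0.0284
```

```bash
python3 -m pendant '[[[0,0,-3,0,0,0,0],[0,0,-4,0,0,0,0],[2,1,-3.2,0,0,0,0],[3.5,2,-1,0,0,0,0],[3.5,2,0,0,0,0,0]]]'; python3 -m pendant '[[[3.5,2,0,0,0,0.02,0],[3.5,2,0,0,0,0.02,0],[3.5,2,0,0,0,0.02,0],[3.5,2,0,0,0,0,0],[0,0,0,0,0,0,0]]]'
```

```text
time: 14.2
ee_pos: [0.4656, -0.0631, 0.1249]
tcp_rot: [179.9, -0.1, 95.8]
wrist_force: [0.9, -0.2, -0.5]
opening: 0.0285
time: 14.62
ee_pos: [0.5405, 0.0929, 0.1291]
tcp_rot: [179.4, -0.2, 92.2]
wrist_force: [0.4, 0.2, -0.4]
opening: 0.0282
```

```bash
python3 -m pendant '[[[-0.35,2.4,4,0.008,0,0,0],[0,0,2,0,0,0,0],[0,0,0,0,0,0,0]]]'; python3 - <<'E'
from h import *
T=tool();print(T[:3,3]);im=bot.camera('wrist');cv2.imwrite('pics/w8.png',im[:,:,::-1])
find('wrist','nut_bright',np.r_[T[:2,3],.03],T,z=T[2,3]-.0087,yaw=1)
E
```

```text
time: 14.87
ee_pos: [0.5641, 0.0942, 0.0742]
tcp_rot: [179.7, -0.2, 92.5]
wrist_force: [-0.7, 0.5, 0.2]
opening: 0.0285
[0.56408699 0.09419144 0.07422266]
wrist nut_bright conf 0.85 [0.5632 0.0941 0.0515] IoU 0.93
   yaw deg 3.0
```

View pics/w8.png

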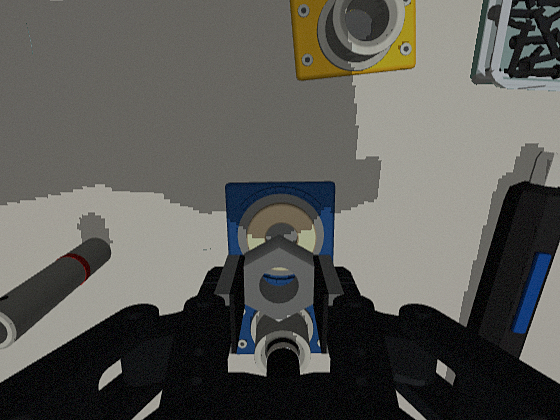

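Nut is held square and level (~px (279,285)) with the ring beyond it at (283,240). Lowering onto the ring.

```bash
python3 -m pendant '[[[-0.4,0.2,2,0,0,0,0],[0,0,1.7,0,0,0,0],[0,0,0.5,0,0,0,0]]]';python3 -m pendant '[[[0,0,0,0,0,0,0]]]'
```

```text
time: 15.22
ee_pos: [0.5697, 0.0896, 0.0415]
tcp_rot: [179.0, -0.3, 92.4]
wrist_force: [-0.4, 0.8, -1.3]
opening: 0.0284
time: 15.3
ee_pos: [0.5696, 0.0892, 0.0422]
tcp_rot: [179.0, -0.3, 92.4]
wrist_force: [0.1, 0.9, -1.3]
opening: 0.0285
```

```bash
python3 -m pendant '[[[0.05,-0.37,1,0.017,-0.005,0,0],[0,0,0.6,0,0,0,0]]]';python3 -m pendant '[[[0,0,0,0,0,0,0]]]'
```

```text
time: 15.47
ee_pos: [0.5673, 0.0894, 0.0297]
tcp_rot: [179.7, 0.0, 92.3]
wrist_force: [0.1, -0.5, -0.9]
opening: 0.0286
time: 15.55
ee_pos: [0.5671, 0.0893, 0.0295]
tcp_rot: [179.7, 0.0, 92.3]
wrist_force: [-0.7, -0.0, -1.2]
opening: 0.0283
```

```bash
python3 -m pendant '[[[0.05,-0.1,0.5,0.004,0,0,0],[0,0,0.2,0,0,0,0]]]';python3 -m pendant '[[[0,0,0.15,0,0,0,0]]]'
```

```text
time: 15.72
ee_pos: [0.5666, 0.09, 0.0232]
tcp_rot: [179.9, 0.0, 92.3]
wrist_force: [-0.1, -0.4, -0.4]
opening: 0.0284
time: 15.8
ee_pos: [0.5667, 0.09, 0.0217]
tcp_rot: [179.9, 0.0, 92.3]
wrist_force: [0.8, -0.6, -1.1]
opening: 0.0283
```

```bash
python3 -m pendant '[[[0,0,0.1,0,0,0,0]]]';python3 -m pendant '[[[0,0,0.1,0,0,0,0]]]'
```

```text
time: 15.88
ee_pos: [0.5668, 0.0901, 0.0214]
tcp_rot: [179.9, 0.0, 92.4]
wrist_force: [-4.9, -1.1, 12.5]
opening: 0.0283
time: 15.97
ee_pos: [0.5667, 0.0901, 0.0214]
tcp_rot: [179.9, 0.0, 92.4]
wrist_force: [-5.5, -1.5, 11.1]
opening: 0.0287
```

```bash
python3 -m pendant '[[[0,0,0,0,0,0,45],[0,0,0,0,0,0,50],[0,0,0,0,0,0,50],[0,0,-2,0,0,0,55],[0,0,-4,0,0,0,80]]]';python3 -m pendant '[[[0,-0.5,-4,0,0,0,100],[0.3,-2,-3,0,0,0,100],[0,-2,0,0,0,0,100],[0,0,0,0,0,0,100]]]'
python3 - <<'E'
from h import *
T=tool();print(T[:3,3]);im=bot.camera('wrist');cv2.imwrite('pics/w9.png',im[:,:,::-1])
find('wrist','nut_bright',np.array([.566,.09,.03]),T,z=.013,yaw=1)
find('wrist','ring_brass',np.array([.565,.089]),T,z=.006)
find('wrist','sleeve_bright',np.array([.451,.074]),T)
find('wrist','carrier_yellow',np.array([.594,.2425,.15]),T,0,1)
E
```

```text
time: 16.38
ee_pos: [0.5629, 0.0895, 0.0752]
tcp_rot: [-179.5, 0.1, 92.4]
wrist_force: [0.9, 0.1, 0.2]
opening: 0.0577
time: 16.72
ee_pos: [0.5192, 0.0911, 0.1551]
tcp_rot: [-179.9, 0.0, 92.3]
wrist_force: [-0.7, 0.0, -0.6]
opening: 0.0852
[0.51916149 0.09110307 0.15510522]
wrist nut_bright conf 0.56 [0.5658 0.09   0.0698] IoU 0.96
   yaw deg 4.0
wrist ring_brass conf 0.73 [0.5652 0.0906] IoU 0.89
wrist sleeve_bright conf 0.93 [0.4509 0.0742] IoU 0.93
wrist carrier_yellow conf 0.66 [0.5938 0.2427 0.1403] IoU 0.97
   yaw deg 8.0
```

View pics/w9.png

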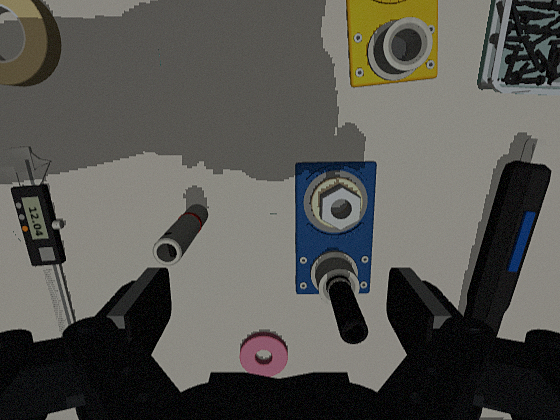

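Blue kit is right: nut centred on the ring (px (340,207)), black sleeve standing in the bore. Now the bright sleeve (foot ~px (197,200)).

```bash
python3 -m pendant '[[[-0.5,-2.5,0,0,0,0,100],[-0.6,-2.5,0.8,0,0,0,100],[-0.6,-1.5,1.5,0,0,0,100],[0,0,0,0,0,0,100]]]'
```

```text
time: 17.3
ee_pos: [0.4552, 0.0706, 0.1233]
tcp_rot: [-179.3, 0.1, 92.3]
wrist_force: [0.3, 0.4, 1.0]
opening: 0.0855
```

```bash
python3 -m pendant '[[[0.37,-0.4,2,-0.012,0,0,100],[0,0,3,0,0,0,100],[0,0,2.3,0,0,0,100],[0,0,0,0,0,0,100]]]'
```

```text
time: 17.63
ee_pos: [0.453, 0.0742, 0.0474]
tcp_rot: [180.0, 0.1, 92.2]
wrist_force: [-0.1, -0.1, -0.2]
opening: 0.0853
```

```bash
python3 -m pendant '[[[0,-0.25,0,0,0,0,100],[0,0,0,0,0,0,40],[0,-0.1,0,0.005,0,0,0],[0,-0.1,0,0.005,0,0,0],[0,0,0,0,0,0,0]]]' 50;python3 -m pendant '[[[0,0,0,0,0,0,0],[0,0,0,0,0,0,0]]]'
```

```text
time: 18.05
ee_pos: [0.451, 0.0745, 0.0509]
tcp_rot: [-179.5, 0.1, 92.2]
wrist_force: [1.1, -1.1, -0.0]
opening: 0.0387
time: 18.22
ee_pos: [0.4521, 0.0747, 0.0525]
tcp_rot: [-179.6, 0.1, 92.2]
wrist_force: [0.5, -0.5, -1.5]
opening: 0.017
```

```bash
python3 -m pendant '[[[0,0,-3,0,0,0,0],[0,0,-4,0,0,0,0],[2.5,2,-0.5,0,0,-0.03,0],[3,2.8,0,0,0,-0.03,0],[3,2.8,0,0,0,-0.03,0]]]';python3 -m pendant '[[[2.5,2.8,0,0,0,0,0],[1,2,0,0,0,0,0],[0,0,0,0,0,0,0]]]'
```

```text
time: 18.63
ee_pos: [0.5216, 0.1632, 0.1324]
tcp_rot: [-179.7, 0.1, 97.1]
wrist_force: [0.5, 0.0, -0.4]
opening: 0.0168
time: 18.88
ee_pos: [0.5701, 0.2115, 0.1324]
tcp_rot: [-179.9, -0.1, 97.4]
wrist_force: [1.6, 0.4, -0.5]
opening: 0.0169
```

```bash
python3 -m pendant '[[[-0.85,2.8,1.5,0,0,-0.01,0],[0,0,0.5,0,0,0,0],[0,0,0,0,0,0,0]]]';python3 - <<'E'
from h import *
T=tool();print(T[:3,3],bot.get_obs()['tcp_rot']);im=bot.camera('wrist');cv2.imwrite('pics/w10.png',im[:,:,::-1])
find('wrist','carrier_yellow',np.array([.594,.2425,.15]),T,0,1)
find('wrist','sleeve_bright',T[:2,3],T,z=T[2,3]-.0525)
E
```

```text
time: 19.13
ee_pos: [0.5999, 0.2079, 0.1102]
tcp_rot: [-179.8, -0.0, 98.2]
wrist_force: [-0.4, -0.0, -0.5]
opening: 0.0168
[0.5998584 0.2079341 0.1101834] [-1.79754428e+02 -2.61422144e-02  9.81680126e+01]
wrist carrier_yellow conf 0.77 [0.5941 0.2422 0.1371] IoU 0.93
   yaw deg 7.9
wrist sleeve_bright conf 0.62 [0.5992 0.2077] IoU 0.95
```

View pics/w10.png

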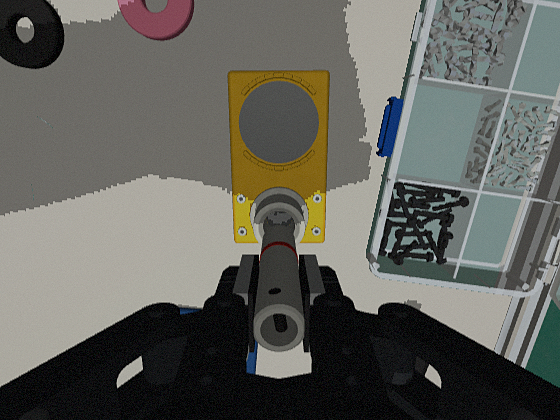

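Sleeve foot (~px (279,235)) is right over the yellow socket mouth; about 2 mm to go in y.

```bash
python3 -m pendant '[[[-0.18,-0.05,0.6,0,0,0,0],[0,0,0.6,0,0,0,0]]]';python3 -m pendant '[[[0,0,0.5,0,0,0,0]]]'
```

```text
time: 19.45
ee_pos: [0.5994, 0.2058, 0.1026]
tcp_rot: [179.9, -0.1, 98.1]
wrist_force: [0.3, -0.1, -1.7]
opening: 0.0169
time: 19.53
ee_pos: [0.5991, 0.2056, 0.0979]
tcp_rot: [179.8, -0.1, 98.1]
wrist_force: [-0.4, 0.6, -0.5]
opening: 0.0167
```

```bash
python3 -m pendant '[[[0,0.03,0.8,0.006,0,0,0],[0,0,0.8,0.003,0,0,0]]]';python3 -m pendant '[[[0,0,0.8,0.003,0,0,0],[0,0,0.7,0.002,0,0,0]]]'
```

```text
time: 19.7
ee_pos: [0.5994, 0.2056, 0.0821]
tcp_rot: [-179.8, -0.1, 98.1]
wrist_force: [1.7, 3.0, 4.9]
opening: 0.0168
time: 19.87
ee_pos: [0.5996, 0.2062, 0.0658]
tcp_rot: [-179.5, -0.2, 98.1]
wrist_force: [0.2, 0.5, -0.5]
opening: 0.0169
```

```bash
python3 -m pendant '[[[0,0,0.4,0,0,0,0],[0,0,0.25,0,0,0,0]]]';python3 -m pendant '[[[0,0,0.1,0,0,0,0]]]'
```

```text
time: 20.03
ee_pos: [0.5998, 0.2065, 0.0581]
tcp_rot: [-179.5, -0.2, 98.1]
wrist_force: [-4.9, -0.8, 31.3]
opening: 0.0169
time: 20.12
ee_pos: [0.5998, 0.2065, 0.0582]
tcp_rot: [-179.6, -0.2, 98.1]
wrist_force: [-4.7, -0.2, 16.5]
opening: 0.0167
```

```bash
python3 -m pendant '[[[0,0,0,0,0,0,40],[0,0,0,0,0,0,45],[0,0,0,0,0,0,45],[0,0,-3,0,0,0,45],[0,0,-4,0,0,0,45]]]';python3 -m pendant '[[[0,0,-4,0,0,0,50],[1,-2.5,-2,0,0,0,80],[2.4,-3.2,0,0,0,0,100],[2.4,-3.2,0,0,0,0,100],[2.4,-3.2,0,0,0,0,100]]]';python3 -m pendant '[[[1.5,-3,0,0,0,0,100],[0,0,0,0,0,0,100]]]'
python3 - <<'E'
from h import *
T=tool();print(T[:3,3],bot.get_obs()['tcp_rot']);im=bot.camera('wrist');cv2.imwrite('pics/w11.png',im[:,:,::-1])
find('wrist','ring_black',np.array([.425,.3014]),T)
find('wrist','carrier_yellow',np.array([.594,.2425,.15]),T,0,1)
find('wrist','sleeve_bright',np.array([.5995,.206]),T,z=.006)
E
```

```text
time: 20.53
ee_pos: [0.596, 0.2046, 0.1198]
tcp_rot: [-178.7, 0.0, 98.1]
wrist_force: [0.8, 0.1, 0.0]
opening: 0.0386
time: 20.95
ee_pos: [0.4689, 0.2674, 0.1899]
tcp_rot: [-179.1, -0.0, 97.6]
wrist_force: [-0.3, 1.8, 0.7]
opening: 0.0853
time: 21.12
ee_pos: [0.4314, 0.2807, 0.1911]
tcp_rot: [-179.1, -0.1, 97.8]
wrist_force: [0.5, -0.3, 0.0]
opening: 0.0855
[0.43135884 0.28068246 0.19106696] [-1.79063333e+02 -7.34783649e-02  9.78128845e+01]
wrist ring_black conf 0.72 [0.4247 0.302 ] IoU 0.97
wrist carrier_yellow conf 0.95 [0.5935 0.2422 0.1601] IoU 0.79
   yaw deg 9.2
wrist sleeve_bright conf 0.58 [0.6136 0.1953] IoU 0.52
```

View pics/w11.png

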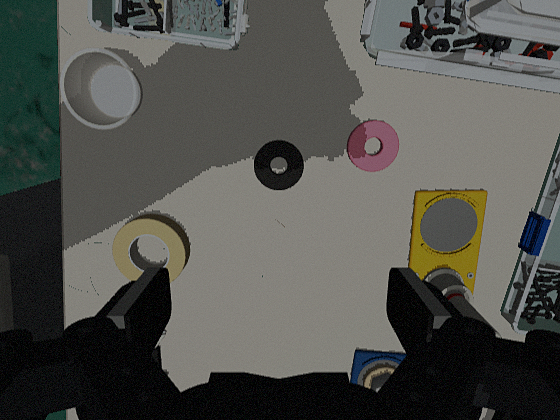

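Black ring at px (278,165), pink look-alike at (373,146), yellow sleeve seated with its red mark at the mouth. Down to the black ring.

```bash
python3 -m pendant '[[[2.1,-0.35,3,-0.016,0,0,68],[0,0,4,0,0,0,68],[0,0,4,0,0,0,68],[0,0,4,0,0,0,68],[0,0,1.5,0,0,0,68]]]';python3 -m pendant '[[[0,0,0,0,0,0,68]]]'
```

```text
time: 21.73
ee_pos: [0.4378, 0.2996, 0.0228]
tcp_rot: [179.4, -0.2, 97.2]
wrist_force: [-1.1, -0.2, -0.7]
opening: 0.0582
time: 21.82
ee_pos: [0.4369, 0.2976, 0.0184]
tcp_rot: [179.7, -0.0, 97.1]
wrist_force: [0.2, -0.6, 0.6]
opening: 0.0578
```

```bash
python3 -m pendant '[[[0.57,-1.2,0.2,0.005,0,-0.01,68],[0,0,0.6,0,0,0,68]]]';python3 -m pendant '[[[0,0,0.3,0,0,0,68]]]'
```

```text
time: 21.98
ee_pos: [0.425, 0.3008, 0.0101]
tcp_rot: [-179.9, 0.0, 97.5]
wrist_force: [0.3, -0.5, 0.5]
opening: 0.0583
time: 22.07
ee_pos: [0.4254, 0.3009, 0.0074]
tcp_rot: [-179.9, 0.0, 97.5]
wrist_force: [0.2, 0.1, 0.4]
opening: 0.0579
```

```bash
python3 -m pendant '[[[0.1,-0.1,0.35,0,0,0,68],[0,0,0.25,0,0,0,68]]]';python3 -m pendant '[[[0,0,0.1,0,0,0,55],[0,0,0.1,0,0,0,40],[0,0,0.1,0,0,0,40],[0,0,0.1,0,0,0,40],[0,0,0,0,0,0,0]]]' 30
```

```text
time: 22.23
ee_pos: [0.4255, 0.3026, 0.0029]
tcp_rot: [179.9, -0.1, 97.5]
wrist_force: [0.8, 0.2, 1.0]
opening: 0.0581
time: 22.65
ee_pos: [0.4268, 0.3036, 0.0031]
tcp_rot: [179.7, -0.2, 97.5]
wrist_force: [-0.7, -0.3, -0.8]
opening: 0.0418
```

```bash
python3 -m pendant '[[[0,0,-2,0,0,0,0],[0,0,-3.5,0,0,0,0],[0,1.5,-2,0.004,0,0,0],[-1.4,3.3,0,0,0,0,0],[-1.4,3.3,0,0,0,0,0]]]';python3 -m pendant '[[[-1.4,3.3,0,0,0,0,0],[-1.0,2.8,0,0,0,-0.015,0],[0,0,0,0,0,0,0]]]'
python3 - <<'E'
from h import *
T=tool();print(T[:3,3],bot.get_obs()['tcp_rot']);im=bot.camera('wrist');cv2.imwrite('pics/w12.png',im[:,:,::-1])
find('wrist','ring_black',T[:2,3],T,z=T[2,3]-.0031)
E
```

```text
time: 23.07
ee_pos: [0.5084, 0.2874, 0.082]
tcp_rot: [180.0, -0.2, 97.9]
wrist_force: [-0.3, 1.0, -0.4]
opening: 0.0416
time: 23.32
ee_pos: [0.5806, 0.2702, 0.0831]
tcp_rot: [179.6, -0.3, 98.7]
wrist_force: [1.3, 0.7, -0.7]
opening: 0.042
[0.58057598 0.27016786 0.08312178] [179.61614004  -0.27247958  98.69345737]
wrist ring_black conf 0.58 [0.5801 0.2694] IoU 0.96
```

View pics/w12.png

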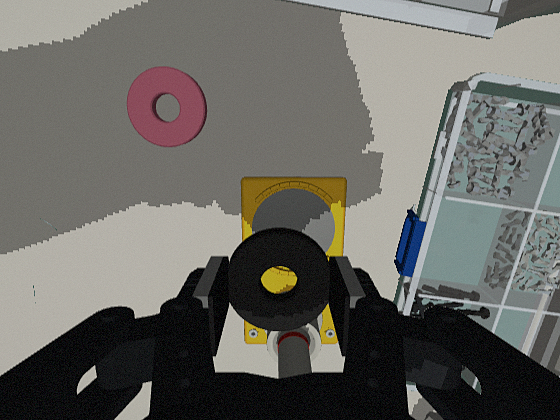

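Black ring is held level (px (279,279)), pocket just beyond. Move over and lower.

```bash
python3 -m pendant '[[[-0.3,1,2,0.006,-0.004,0.008,0],[0,0,2.5,0,0,0,0],[0,0,1,0,0,0,0]]]';python3 -m pendant '[[[0,0,0,0,0,0,0]]]'
```

```text
time: 23.67
ee_pos: [0.5877, 0.2714, 0.0305]
tcp_rot: [179.8, -0.2, 98.3]
wrist_force: [-0.9, -0.5, 0.2]
opening: 0.0421
time: 23.75
ee_pos: [0.5859, 0.2712, 0.0284]
tcp_rot: [180.0, -0.1, 98.3]
wrist_force: [-0.2, 0.4, 0.1]
opening: 0.0417
```

```bash
python3 -m pendant '[[[-0.3,0.45,0.6,0,0,0,0],[0,0,0.5,0,0,0,0]]]';python3 -m pendant '[[[0,0,0.2,0,0,0,0]]]'
```

```text
time: 23.92
ee_pos: [0.5902, 0.2698, 0.0188]
tcp_rot: [179.9, -0.1, 98.4]
wrist_force: [0.2, -0.5, -1.0]
opening: 0.0419
time: 24.0
ee_pos: [0.5901, 0.2699, 0.017]
tcp_rot: [179.9, -0.1, 98.4]
wrist_force: [1.1, 0.1, 1.0]
opening: 0.0422
```

```bash
python3 -m pendant '[[[-0.1,0.04,0.5,0,0,0,0],[0,0,0.25,0,0,0,0]]]';python3 -m pendant '[[[0,0,0.1,0,0,0,0]]]'
```

```text
time: 24.17
ee_pos: [0.5911, 0.2695, 0.0105]
tcp_rot: [179.8, -0.2, 98.4]
wrist_force: [-0.1, 0.5, -0.0]
opening: 0.0416
time: 24.25
ee_pos: [0.5912, 0.2695, 0.0095]
tcp_rot: [179.8, -0.2, 98.4]
wrist_force: [0.2, 0.0, -0.5]
opening: 0.0414
```

```bash
python3 -m pendant '[[[-0.07,-0.07,0.1,0,0,0,0],[0,0,0.05,0,0,0,0]]]'
```

```text
time: 24.42
ee_pos: [0.5909, 0.269, 0.0088]
tcp_rot: [179.7, -0.2, 98.4]
wrist_force: [-1.3, -0.9, 5.3]
opening: 0.0419
```

Contact. Release gently, rise and look.

```bash
python3 -m pendant '[[[0,0,0,0,0,0,56],[0,0,0,0,0,0,62],[0,0,0,0,0,0,62],[0,0,-2,0,0,0,62],[0,0,-4,0,0,0,62]]]';python3 -m pendant '[[[0,0,-4,0,0,0,62],[0,-1.5,-4,0,0,0,80],[-1.5,-3,-1,0,0,0,100],[0,0,0,0,0,0,100]]]'
python3 - <<'E'
from h import *
T=tool();print(T[:3,3],bot.get_obs()['tcp_rot']);im=bot.camera('wrist');cv2.imwrite('pics/w13.png',im[:,:,::-1])
find('wrist','ring_black',np.array([.59,.268]),T,z=.006)
find('wrist','carrier_yellow',np.array([.594,.2425,.15]),T,0,1)
find('wrist','sleeve_bright',np.array([.5995,.206]),T,z=.006)
E
```

```text
time: 24.83
ee_pos: [0.5868, 0.2667, 0.0614]
tcp_rot: [-179.6, -0.0, 98.4]
wrist_force: [0.3, -0.1, -0.1]
opening: 0.053
time: 25.17
ee_pos: [0.5454, 0.2453, 0.1601]
tcp_rot: [-179.8, -0.1, 98.4]
wrist_force: [-0.6, 0.1, -0.0]
opening: 0.0849
[0.54540484 0.24531921 0.16009383] [-1.79846326e+02 -7.02119272e-02  9.84161541e+01]
wrist ring_black conf 0.56 [0.5902 0.268 ] IoU 0.96
wrist carrier_yellow conf 0.97 [0.5932 0.2435 0.1491] IoU 0.71
   yaw deg 8.5
wrist sleeve_bright conf 0.86 [0.598  0.2064] IoU 0.85
```

View pics/w13.png

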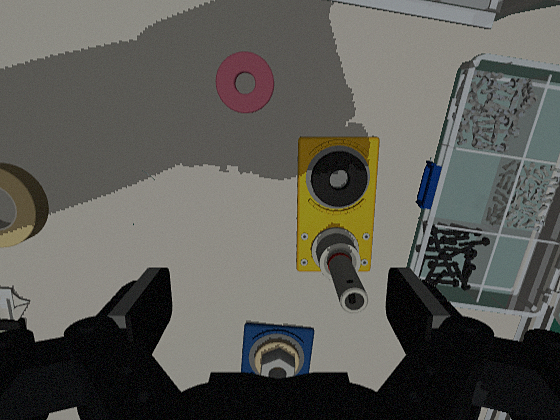

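```bash
python3 -m pendant '[[[0,0,0,0,0,0,100],[0,0,0,0,0,0,100]]]'; python3 -c "
from workcell import bot
print(bot.job_done())"
```

```text
time: 25.53
ee_pos: [0.5482, 0.2473, 0.1535]
tcp_rot: [-179.6, -0.0, 98.4]
wrist_force: [0.0, -0.1, 0.8]
opening: 0.0858
the job is handed in; nothing more can be done
None
```

Both kits are made up and the job was handed in at 25.5 s of the 104 s allowed. The gripper was open and well clear of everything.

- **Blue carrier:** The black sleeve bottomed in the bore at the expected height. The brass ring measured about 1 mm from the pocket's centre. The bright nut measured about 1 mm from the ring's centre.
- **Yellow carrier:** The bright sleeve bottomed in the bore at the expected height. The black ring measured about 0.3 mm from the pocket centre I had measured before placing it.
- **Left alone:** I never went near the black nut, the tape roll or the pink rings.

**Forces:** The largest wrist force I saw was about 40 N, when the black sleeve reached the floor of its bore. The bright sleeve reached about 31 N.

**Weak checks:**
- Once the parts were in place, the carrier outline fits got poor because the parts hid the plates (overlap 0.7–0.8). The last yellow fit put the carrier about 1 mm from the earlier estimate.
- The first refit of the seated bright sleeve failed because a finger hid it (overlap 0.52, about 18 mm off). The next one, from a clear view, was within about 1.5 mm.
- Seating at the ring marks rests on contact height and on how the marks looked in the pictures.

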